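# Put a screw jack under the hinged work board in place of its riser block

## Robot

A 6-joint arm with a two-finger parallel gripper is mounted at the origin on the work surface. World frame = base frame: x ahead of the robot, y to its left, z up, the work surface at z = 0. Lengths are in m, angles in rad, forces in N, time in s.
With the tool pointing down it reaches from about 0.3 to 0.875 m from the base axis. Payload 6.4 kg.
Tool frame: the origin (TCP) lies at the very end of the fingers, on their centre line; the grasp point (between the pads) lies 19 mm behind it (ctrl.hold_point_z is the distance from the TCP to the grasp point, in m); y points along the fingers, x is the direction in which the jaws open and shut, and the axes are right-handed (so a half turn about y gives the same grasp; the last joint's range is limited). The gripper opens to 85 mm and grips with 20 to 120 N. Pads are 22 mm wide; open, the fingers measure 114 mm over their backs; the gripper's body (76 mm by 85 mm) begins 54 mm behind the grasp point. The pads swing forward as they close: fully open they stand 13 mm farther back than shut.
Start: joints at [-1.337, 0.181, 1.607, -0, 1.354, -0.206], TCP at [0.245, -0.52, 0.231] pointing down, gripper open.
Joint ranges: [-2.99, 2.99], [-0.89, 2.07], [0.3, 2.58], [-1.14, 4.28], [0, 2.63], [-3.12, 3.12]. Speed limits (rad/s): [2.57, 2.57, 3.01, 3.14, 3.14, 3.14].

## Interface

Orientations are given as a unit quaternion [w, x, y, z].
In Python, from bench import ctrl, imaging gives the robot as it stands.
- The arm moves only by the shell command python3 -m jog 'ROWS'. ROWS is JSON, a list of rows, each a list of 3 entries, a list of its own where there are three numbers: the shift along the tool's x, y, z in cm, then the turn, a rotation vector about the tool's x, y, z in rad, then the finger opening in cm, from 0 to 8.54. A call has 1 to 12 rows; each row shifts and turns the pose as measured when the row begins, along the tool's axes as they then stand; what a row does not reach is not made up. A row lasts 1/12 s, in which the tool goes at most 41.7 mm and 7.16 degrees, less where a joint would pass 70% of its speed; a pose out of reach is approached as far as the arm can. A call is refused whole if a number of a shift passes 4.17 or a number of a turn 0.125, either way. A call with a gripper value outside its range is refused whole. The fingers move at their own pace and stop on an object; the grip force is fixed at half the most. Time passes only in rows, so rows that do not move let the fingers close. It gives the time, the measured TCP pose, the force and the opening at its end, in the units of the state.
- ctrl.get_obs(): the state, without advancing time (a new reading comes with each control period).
- imaging.camera(name): name is "scene" or "top"; returns a dict with "frame" (384x512x3 uint8, red, green, blue), "depth" (384x512 float32, m along the optical axis (not along the pixel's ray), 0 where there is no reading), "K" (3x3 intrinsics, pixels), "k1" (the pictures are not rectified: a ray, as slopes to the right and down, at radius r is drawn at 1 + k1 r^2 times it, then the intrinsics apply), "R" (3x3) and "t" (3): a world point X has camera coordinates R X + t. Camera axes: x right, y down, z forward; pixel columns grow to the right and rows downward; lengths in m; the calibration is good to about 2 mm. A picture is of the moment at which its call begins.
- ctrl.hand_in(): hands the job in, once; it reports no verdict.
The state is a dict: "time_s": time; "q": joint angles; "dq": joint speeds; "joint_efforts": joint torques, N m; "eef_pos": TCP position; "eef_rot": TCP orientation; "wrist_force": force on the tool from outside, world axes, zero at the start; "torque": the same for the moment, N m; "opening": opening from 0.0 (shut) to 1.0 (fully open).
Only numpy, scipy, OpenCV 4.12 (cv2) and the standard library are available. Lean on these libraries where they do the work, as an engineer would, in place of code of your own. Each camera call takes 0.05 s, during which the arm holds its last target. There are 200 camera calls.

## Task

The hinged work board rests on a wooden riser block. Turn the screw jack's knob clockwise to raise its platform until it just touches the underside of the board, then draw the riser block out by its upright grip towards the robot and stand it upright, gently, in the plywood tray. The jack must end up carrying the board at the height it has now; leave the mallet, drawknife and tin alone.

Things in the scene. Friction and masses are not known exactly. Their poses are not given: they have to be found in the camera images.
- jack_knob (a joint): turn of the screw jack's knob, rad, 0 to 6.0, growing clockwise seen from above. The platform rises 4.0 mm per rad; its top stands 79.2 mm above the bench at 0 and so meets the board's underside (92 mm) at 3.2. It starts between 0.3 and 1.3. The knob is held by friction of about 0.08 N m and stays where it is left
- knob_grip (a point): point to grip the black knob: on its vertical axis, 120 mm above the bench. The knob is a disc of 60 mm diameter (top at 97 mm) that carries an upright bar grip 64 mm long, 16 mm thick, reaching from 97 to 135 mm above the bench. x axis: along the bar (turns with the knob); z: up
- platform_top (a point): centre of the top of the jack's flat steel platform, 115 x 80 mm (x, y) and 10 mm thick. It moves up with the knob. The grey jack is screwed to the bench; the knob's axis lies 140 mm to the platform's -x side, towards the robot (its x axis points away from the robot, across the board)
- jack_platform: the jack's platform, same frame as platform_top
- board: pale work board, 75 (x) x 438 (y) x 28 mm, level, hinged at one end in a dark wooden stand on the bench, 0.5 to 0.9 kg. Origin on the hinge axis at mid-thickness, 106 mm above the bench; it runs 420 mm along -y to the free end; x points away from the robot; z up. It swings freely up and down. Jack about 190 mm and riser about 350 mm from the hinge, or the other way round
- board_end (a point): underside of the board at the middle of its free end, 92 mm above the bench when the board is level
- riser_centre (a point): centre of the wooden riser block (half-way up): 185 long (x) x 45 wide (y) x 92 mm high, about 0.4 kg, loose, standing on the bench; its +x end reaches 57 mm in under the board's near edge, carrying the board on its top. Axes x: along the block, in under the board; z: up
- riser_grip (a point): point to grip the riser: in its upright wooden grip, 30 (x) x 26 (y) mm and reaching from 92 to 146 mm above the block's foot; the point lies 120 mm above the foot, 12.5 mm to the -x side of the block's centre. Axes as riser_centre; hold it across y
- riser: the riser block with its grip; origin under the block on the bench, 72.5 mm to the +x side of its centre
- tray: plywood tray, fixed, outside 280 (x) x 180 (y) x 50 mm high, walls and floor 8 mm; origin in the middle of its underside on the bench, x along its length, z up. The riser fits only along x
- mallet: bystander: wooden mallet, 280 mm long, lying on the bench; origin on the bench under its handle
- drawknife: bystander: drawknife with two wooden handles, 290 mm wide and 150 mm deep, lying beyond the board; origin on the bench under its blade
- oil_tin: bystander: round metal tin, 70 mm diameter, 110 mm high, standing to the left of the stand; origin under its centre
Not all that is in view belongs to the job. What is shaped like the riser but pink is not meant.

How it is judged:
On the way, in this order (a step that is already met when the one before it is completed fails the run):
1. the jack's platform has come up to the board (gap under 1.5 mm) while the riser block is still in place under it (z of platform_top in the frame of board above -0.0155 m and distance of board_end from where it was at the start of the episode below 0.008 m and distance of riser from where it was at the start of the episode below 0.012 m), for 0.2 s.
2. the riser block is out from under the board and the board bears on the platform (x of riser in the frame of board below -0.057 m and contact force between jack_platform and board above 0.5 N and distance of board_end from where it was at the start of the episode below 0.008 m), for 0.1 s.
At the end, for the whole second after the job is handed in: the board rests on the jack's platform with its free end within 8 mm of its starting place, and the riser block stands upright (within 0.1 rad) at rest on the floor of the tray, its centre within 50 mm (along) and 65 mm (across) of the tray's centre (contact force between jack_platform and board above 0.5 N and distance of board_end from where it was at the start of the episode below 0.008 m and x of riser_centre in the frame of tray between -0.05 and 0.05 m and y of riser_centre in the frame of tray between -0.065 and 0.065 m and z of riser_centre in the frame of tray below 0.06 m and angle between riser's own z axis and vertical below 0.1 rad and linear speed of riser below 0.02 m/s); the robot touches nothing.
It fails at once if the board's free end is raised or let down by more than 10 mm (distance of board_end from where it was at the start of the episode above 0.01 m).
It fails at once if the riser is dropped or slammed into the tray (over 80 N) (contact force between riser and tray above 80 N).
It fails at once if the mallet is shifted by more than 30 mm (distance of mallet from where it was at the start of the episode above 0.03 m).
It fails at once if the drawknife is shifted by more than 30 mm (distance of drawknife from where it was at the start of the episode above 0.03 m).
It fails at once if the oil tin is shifted by more than 30 mm (distance of oil_tin from where it was at the start of the episode above 0.03 m).
It also fails if it takes over 69 s, if anything falls off the work surface, if the arm or the gripper's body presses on something with over 40 N, if the wrist force passes 120 N, or if a joint passes its speed limit or range.

## Working session

There is one attempt and no reset: what is moved stays moved. The work goes in short steps, Python scripts to look and compute and a shell command to move; the robot and the scene stay as the last step left them, time stands still between calls to the robot, and variables do not carry over. Pictures are saved under pics/ and viewed, about 8 in all and at most 12, crops included, and the job is handed in when it is done.

```bash
mkdir -p pics; ls; cat > h.py <<'E'
import numpy as np, cv2
from bench import ctrl, imaging
from scipy.spatial.transform import Rotation as Ro
def cloud(c):
    # world points per pixel from depth
    h,w=c["depth"].shape; u,v=np.meshgrid(np.arange(w),np.arange(h))
    return rays(c,u,v,c["depth"])
def rays(c,u,v,d):
    K=np.array(c["K"]); p=np.stack([(u-K[0,2])/K[0,0],(v-K[1,2])/K[1,1]],-1); q=p.copy()
    for _ in range(8): q=p/(1+c["k1"]*(q**2).sum(-1,keepdims=True))
    X=np.concatenate([q,np.ones(q.shape[:-1]+(1,))],-1)*np.asarray(d)[...,None]
    return (X-np.array(c["t"]))@np.array(c["R"])
def save(c,n,box=None,s=1.5):
    f=c["frame"][...,::-1]
    if box: f=f[box[1]:box[3],box[0]:box[2]]
    cv2.imwrite("pics/"+n,cv2.resize(f,None,fx=s,fy=s,interpolation=cv2.INTER_CUBIC))
def st():
    o=ctrl.get_obs(); R=Ro.from_quat(np.roll(o["eef_rot"],-1)).as_matrix()
    return o,np.array(o["eef_pos"]),R
E
python3 - <<'E'
from h import *
for n in("top","scene"):
    c=imaging.camera(n); save(c,n+"0.png"); np.savez(n+"0.npz",**c)
o,p,R=st(); print(o["time_s"],p,R.round(3),o["opening"],ctrl.hold_point_z)
E
```

```text
pics
0.1 [ 0.24469582 -0.51977715  0.23047093] [[ 0.426 -0.     0.905]
 [-0.905  0.002  0.426]
 [-0.002 -1.     0.   ]] 0.9974391235488815 0.0187
```

View pics/top0.png

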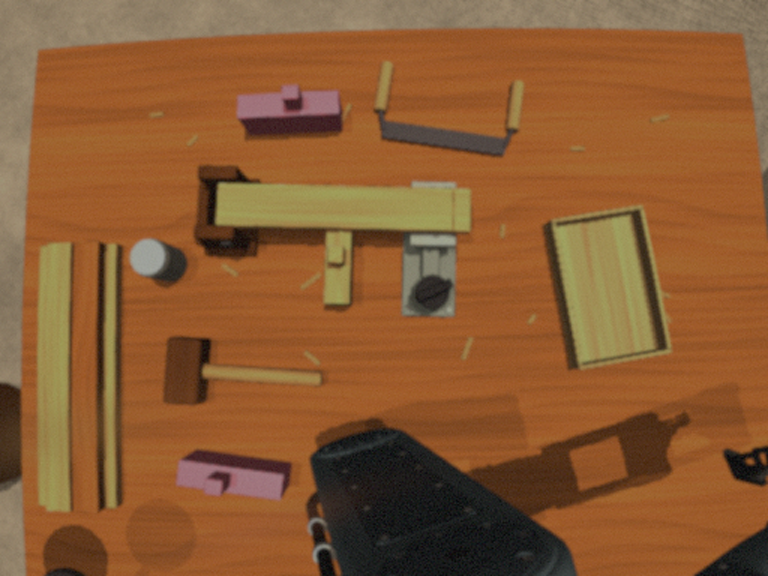

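View pics/scene0.png

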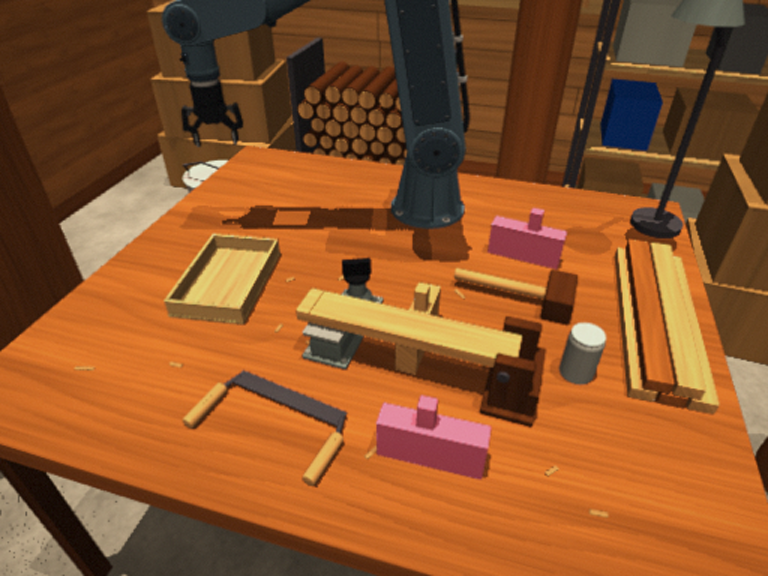

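The top view shows the wooden riser at (338,265) with its grip at (337,250), the jack's knob at (432,293) and the tray at (608,287). The two pink blocks at (290,108) and (232,475) are decoys. They are pink and not under the board, whereas the riser is the plain wooden block under it.

```bash
python3 - <<'E'
from h import *
for n,boxes in(("top",dict(knob=(268,175,310,210),grip=(210,155,240,180),riser=(210,150,240,208),board=(120,110,320,170),tray=(355,130,455,250))),):
    c=dict(np.load(n+"0.npz")); P=cloud(c); np.set_printoptions(precision=4,suppress=True)
    print("cam",-c["R"].T@c["t"])
    zr=dict(knob=(.126,.142),grip=(.138,.152),riser=(.085,.099),board=(.112,.126),tray=(.042,.056))
    for k,b in boxes.items():
        m=np.zeros(P.shape[:2],bool); m[b[1]:b[3],b[0]:b[2]]=1
        m&=(P[...,2]>zr[k][0])&(P[...,2]<zr[k][1])&(c["depth"]>0)
        q=P[m]; r=cv2.minAreaRect((q[:,:2]*1000).astype(np.float32))
        print(k,m.sum(),q.mean(0),"z med",np.median(q[:,2]),"rect mm",r,"lohi",np.percentile(q,[2,98],axis=0)[:,:2].ravel())
    save(c,"crop1.png",(190,110,460,250),2.9)
E
```

```text
cam [0.4243 0.0281 1.0477]
knob 164 [ 0.4887 -0.0587  0.1365] z med 0.13648599162291408 rect mm ((488.96746826171875, -58.7913703918457), (15.866232872009277, 63.372440338134766), 22.99890899658203) lohi [ 0.4738 -0.0876  0.505  -0.0301]
grip 123 [0.5517 0.1035 0.1453] z med 0.14524041098998378 rect mm ((552.1671142578125, 104.37211608886719), (25.14432716369629, 27.905725479125977), 89.12559509277344) lohi [0.5383 0.0918 0.5658 0.1168]
riser 700 [0.5326 0.1035 0.0934] z med 0.09358156716497386 rect mm ((536.96630859375, 103.48246765136719), (52.470970153808594, 128.8358154296875), 84.46247100830078) lohi [0.4744 0.0818 0.5991 0.1277]
board 4912 [0.6346 0.0967 0.1212] z med 0.12128910492074407 rect mm ((622.643310546875, 109.0032958984375), (468.9462585449219, 134.43475341796875), 83.99911499023438) lohi [ 0.5933 -0.1167  0.6784  0.3046]
tray 1148 [ 0.4934 -0.3953  0.0506] z med 0.05130932081902642 rect mm ((495.0603942871094, -393.3070068359375), (280.77984619140625, 183.24717712402344), 8.348756790161133) lohi [ 0.3514 -0.495   0.637  -0.2904]
```

View pics/crop1.png

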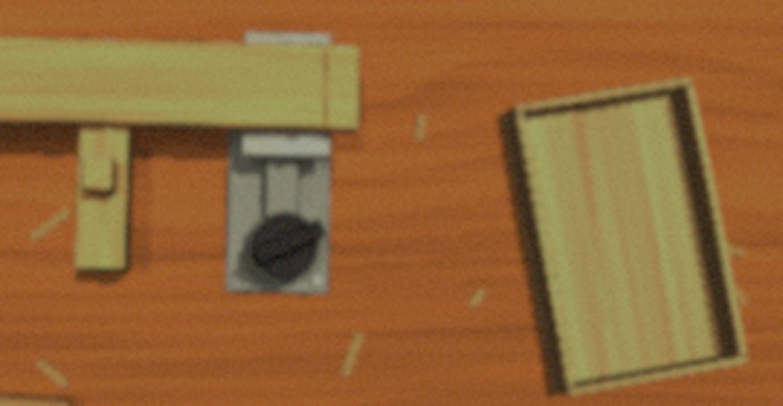

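The crop confirms the riser: a plain wooden block with an upright grip, partly under the board. The knob's bar points right and slightly up. Next come platform height, riser yaw, mallet clearance and the shift to the knob.

```bash
python3 - <<'E'
from h import *
np.set_printoptions(precision=4,suppress=True)
c=dict(np.load("top0.npz")); P=cloud(c)
def pts(b,lo,hi):
    q=P[b[1]:b[3],b[0]:b[2]].reshape(-1,3); return q[(q[:,2]>lo)&(q[:,2]<hi)]
q=pts((276,158,302,163),.07,.1); print("platform z",len(q),np.median(q[:,2]),q.mean(0),q[:,2].std())
q=pts((145,125,310,155),.11,.13); print("board z",np.median(q[:,2]))
q=pts((218,180,234,200),.08,.1); print("riser top z",np.median(q[:,2]))
q=pts((276,115,302,122),.07,.1); print("platform far z",len(q),np.median(q[:,2]))
# riser edges vs x
q=pts((210,155,240,210),.087,.099)
xs=np.arange(.475,.53,.006); L=[]
for x in xs:
    s=q[abs(q[:,0]-x)<.004][:,1]
    L.append((s.min(),s.max()))
L=np.array(L); print("riser yaw",np.polyfit(xs,L,1)[0]*57.3,L.mean(0),q[:,0].min())
q=pts((145,115,312,160),.115,.127); ys=np.arange(-.08,.27,.01)
E=np.array([[q[abs(q[:,1]-y)<.004][:,0].min(),q[abs(q[:,1]-y)<.004][:,0].max()] for y in ys]); print("board dx/dy",np.polyfit(ys,E,1),"ymin",q[:,1].min())
q=pts((135,240,216,258),.008,.04); print("mallet handle x max",np.percentile(q,[1,99],axis=0))
o,p,R=st(); d=np.array([.489,-.0588,.2])-p; print("shift tool cm",R.T@d*100)
E
```

```text
platform z 130 0.08500747003662484 [ 0.5791 -0.0638  0.0852] 0.0017100567797372515
board z 0.12131593229795934
riser top z 0.09350232168922622
platform far z 7 0.08396843579678805
riser yaw [-3.4797 -1.62  ] [0.084  0.1278] 0.47165733989314196
board dx/dy [[0.0443 0.0511]
 [0.5951 0.6665]] ymin -0.12114906549197443
mallet handle x max [[0.3255 0.1416 0.0118]
 [0.3738 0.3624 0.0398]]
shift tool cm [-31.3047   3.1096  41.731 ]
```

```bash
python3 -m jog '[[[-2.4,0.1,3.2],[0,0,0],8.5],[[-2.4,0.1,3.2],[0,0,0],8.5],[[-2.4,0.1,3.2],[0,0,0],8.5],[[-2.4,0.1,3.2],[0,0,0],8.5],[[-2.4,0.1,3.2],[0,0,0],8.5],[[-2.4,0.1,3.2],[0,0,0],8.5],[[-2.4,0.1,3.2],[0,0,0],8.5],[[-2.4,0.1,3.2],[0,0,0],8.5],[[-2.4,0.1,3.2],[0,0,0],8.5],[[-2.4,0.1,3.2],[0,0,0],8.5],[[-2.4,0.1,3.2],[0,0,0],8.5],[[-2.4,0.1,3.2],[0,0,0],8.5]]'
python3 -m jog '[[[0,0,0],[0,-0.125,0],6],[[0,0,0],[0,-0.125,0],6],[[0,0,0],[0,-0.125,0],6],[[0,0,0],[0,-0.125,0],6],[[0,0,0],[0,-0.125,0],6],[[0,0,0],[0,-0.125,0],6],[[0,0,0],[0,-0.125,0],6],[[0,0,0],[0,-0.125,0],6],[[0,0,0],[0,-0.125,0],6],[[0,0,0],[0,-0.125,0],6],[[0,0,0],[0,-0.125,0],6],[[0,0,0],[0,-0.125,0],6]]'
cat > go.py <<'E'
import sys
from h import *
np.set_printoptions(precision=3,suppress=True)
o,p,R=st()
if len(sys.argv)>4:
    d=np.array(list(map(float,sys.argv[1:4])))-p; a=np.radians(float(sys.argv[4]))
    T=np.column_stack([[np.cos(a),np.sin(a),0],[0,0,-1],[-np.sin(a),np.cos(a),0]])
    print("shift cm",R.T@d*100,"turn",Ro.from_matrix(R.T@T).as_rotvec())
print("t",o["time_s"],"p",p,"q",np.array(o["q"]),"ang",np.degrees(np.arctan2(R[1,0],R[0,0])),"F",np.array(o["wrist_force"]),"M",np.array(o["torque"]),"open",o["opening"]*85)
E
python3 go.py .489 -.0588 .15 23
```

```text
time_s: 1.1
eef_pos: [0.4725, -0.0846, 0.214]
eef_rot: [0.595, -0.594, 0.385, -0.382]
wrist_force: [0.6, -0.7, 0.5]
opening: 0.991
time_s: 2.1
eef_pos: [0.4719, -0.0708, 0.2088]
eef_rot: [0.7, -0.691, -0.123, 0.13]
wrist_force: [-1.3, 0.7, 0.0]
opening: 0.703
shift cm [2.065 5.876 0.441] turn [-0.015 -0.042 -0.007]
t 2.1 p [ 0.472 -0.071  0.209] q [-0.402 -0.009  1.859  0.005  1.307 -0.763] ang 20.61421050884114 F [-1.279  0.711  0.016] M [-0.043  0.005 -0.002] open 59.783126613546735
```

```bash
python3 -m jog '[[[1.4,0.5,0.5],[-0.015,-0.042,-0.007],5],[[0.7,2,0],[0,0,0],5],[[0,1.7,0],[0,0,0],5],[[0,0,0],[0,0,0],5]]'; python3 go.py .489 -.0588 .104 23
```

```text
time_s: 2.43
eef_pos: [0.4903, -0.0581, 0.1656]
eef_rot: [-0.692, 0.693, 0.145, -0.144]
wrist_force: [-0.9, 0.4, -0.5]
opening: 0.585
shift cm [-0.149  6.163  0.003] turn [0.002 0.01  0.001]
t 2.4333 p [ 0.49  -0.058  0.166] q [-0.358  0.069  1.872 -0.001  1.198 -0.769] ang 23.548341527738103 F [-0.852  0.437 -0.498] M [-0.005  0.053 -0.051] open 49.718358703741785
```

```bash
python3 -m jog '[[[-0.15,2,0],[0,0.01,0],5],[[0,2.2,0],[0,0,0],5],[[0,1.6,0],[0,0,0],5],[[0,0.3,0],[0,0,0],5]]'; python3 go.py .489 -.0588 .104 23; python3 - <<'E'
from h import *
c=imaging.camera("scene"); save(c,"s1.png",(170,130,330,260),4)
E
```

```text
time_s: 2.77
eef_pos: [0.4898, -0.0591, 0.1049]
eef_rot: [-0.692, 0.694, 0.142, -0.14]
wrist_force: [-0.8, 0.0, -0.1]
opening: 0.581
shift cm [-0.061  0.089  0.06 ] turn [ 0.003 -0.001  0.002]
t 2.7667 p [ 0.49  -0.059  0.105] q [-0.361  0.156  1.917 -0.001  1.065 -0.761] ang 22.94907192251706 F [-0.76   0.027 -0.085] M [0.038 0.074 0.025] open 49.41165820511793
```

View pics/s1.png

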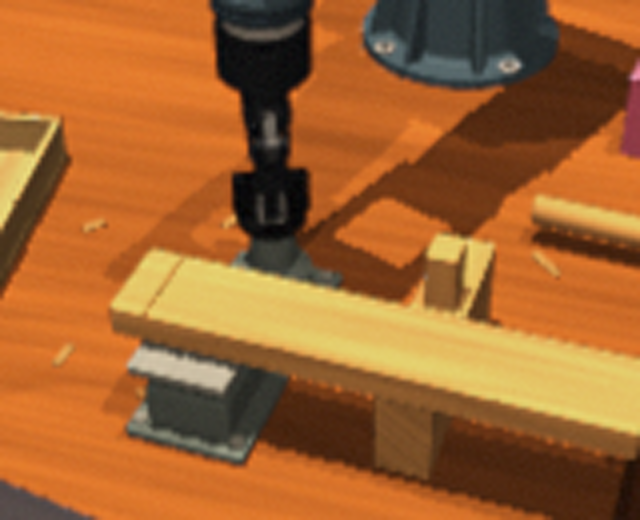

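The gripper straddles the knob's bar, at about (270,220) in the crop, and the platform at (185,365) has a visible gap to the board. Closing now.

```bash
python3 -m jog '[[[0,0,0],[0,0,0],1],[[0,0,0],[0,0,0],1],[[0,0,0],[0,0,0],1],[[0,0,0],[0,0,0],1],[[0,0,0],[0,0,0],1],[[0,0,0],[0,0,0],1]]'; python3 go.py .489 -.0588 .104 23
python3 -m jog '[[[0,0,0],[0,0.12,0],1],[[0,0,0],[0,0.12,0],1],[[0,0,0],[0,0.12,0],1],[[0,0,0],[0,0.12,0],1]]';python3 go.py .489 -.0588 .104 23
```

```text
time_s: 3.32
eef_pos: [0.4904, -0.0601, 0.1082]
eef_rot: [-0.691, 0.695, 0.142, -0.139]
wrist_force: [0.3, -0.9, -6.8]
opening: 0.174
shift cm [-0.076  0.417  0.174] turn [ 0.005 -0.001  0.003]
t 3.3167 p [ 0.49  -0.06   0.108] q [-0.361  0.151  1.914 -0.002  1.071 -0.761] ang 22.956545797140517 F [ 0.349 -0.891 -6.759] M [-0.1   -0.333  0.025] open 14.823091628019624
time_s: 3.65
eef_pos: [0.489, -0.0604, 0.1082]
eef_rot: [-0.705, 0.708, -0.033, 0.034]
wrist_force: [-1.3, -1.3, -6.7]
opening: 0.177
shift cm [-0.019  0.416  0.159] turn [ 0.005 -0.496  0.001]
t 3.65 p [ 0.489 -0.06   0.108] q [-0.362  0.15   1.915 -0.004  1.073 -0.265] ang -5.408389055992836 F [-1.266 -1.328 -6.742] M [-0.103 -0.031  0.105] open 15.041564712806155
```

```bash
python3 -m jog '[[[0,0,0],[0,0.12,0],1],[[0,0,0],[0,0.12,0],1],[[0,0,0],[0,0.12,0],1],[[0,0,0],[0,0.12,0],1],[[0,0,0],[0,0.12,0],1],[[0,0,0],[0,0.12,0],1],[[0,0,0],[0,0.12,0],1],[[0,0,0],[0,0.12,0],1],[[0,0,0],[0,0.12,0],1],[[0,0,0],[0,0.12,0],1],[[0,0,0],[0,0.12,0],1]]'; cat > z.py <<'E'
from h import *
for n,b in(("top",((276,158,302,163),(145,125,310,155),(285,125,312,155),(218,185,234,200))),):
  for k in range(3):
    c=imaging.camera(n); P=cloud(c); r=[]
    for x in b:
        q=P[x[1]:x[3],x[0]:x[2],2].ravel(); q=q[(q>.075)&(q<.13)]; r.append((len(q),round(np.median(q)*1e3,2),round(q.mean()*1e3,2)))
    print("plat, board, board end, riser top",r)
np.savez("t1.npz",**c)
E
python3 z.py; python3 go.py .489 -.0588 .104 23
```

```text
time_s: 4.57
eef_pos: [0.4863, -0.058, 0.1082]
eef_rot: [-0.523, 0.526, -0.475, 0.473]
wrist_force: [2.0, -0.0, -6.6]
opening: 0.179
plat, board, board end, riser top [(2, np.float64(91.8), np.float64(91.8)), (4552, np.float64(121.24), np.float64(120.53)), (712, np.float64(121.75), np.float64(120.95)), (240, np.float64(93.5), np.float64(93.16))]
plat, board, board end, riser top [(2, np.float64(94.95), np.float64(94.95)), (4547, np.float64(121.26), np.float64(120.53)), (710, np.float64(121.63), np.float64(120.83)), (240, np.float64(93.56), np.float64(93.21))]
plat, board, board end, riser top [(2, np.float64(93.81), np.float64(93.81)), (4552, np.float64(121.27), np.float64(120.53)), (710, np.float64(121.58), np.float64(120.85)), (240, np.float64(93.35), np.float64(93.22))]
shift cm [0.103 0.417 0.26 ] turn [ 0.004 -1.862 -0.003]
t 4.7167 p [ 0.486 -0.058  0.108] q [-0.36   0.148  1.918 -0.004  1.079  1.102] ang -83.67011504093867 F [ 0.78   2.335 -5.859] M [ 0.051 -0.167 -0.168] open 14.970877263238123
```

```bash
cat > s.py <<'E'
from h import *
import sys
c0=dict(np.load("scene0.npz")); c=imaging.camera("scene")
for d in(c0,c):
    P=cloud(d); b=(198,208,232,236); q=P[b[1]:b[3],b[0]:b[2]].reshape(-1,3)
    f=d["frame"][b[1]:b[3],b[0]:b[2]].reshape(-1,3).astype(int)
    m=(f.max(1)-f.min(1)<40)&(f.mean(1)>110)&(q[:,2]>.075)&(q[:,2]<.1); q=q[m]
    print(len(q),"plat",q.mean(0),np.median(q[:,2]))
    B=P[195:240,200:330].reshape(-1,3); B=B[(B[:,2]>.113)&(B[:,2]<.13)]; e=B[B[:,1]<-.06]; print("board end top z",np.median(e[:,2]),len(e))
save(c,sys.argv[1],(180,180,320,250),5.5)
E
python3 s.py s2.png
```

```text
126 plat [ 0.67506528 -0.064857    0.08246118] 0.08245555741699373
board end top z 0.11878771637635566 326
97 plat [ 0.67587725 -0.06501007  0.09014659] 0.0902649521844383
board end top z 0.11895668619917842 329
```

View pics/s2.png

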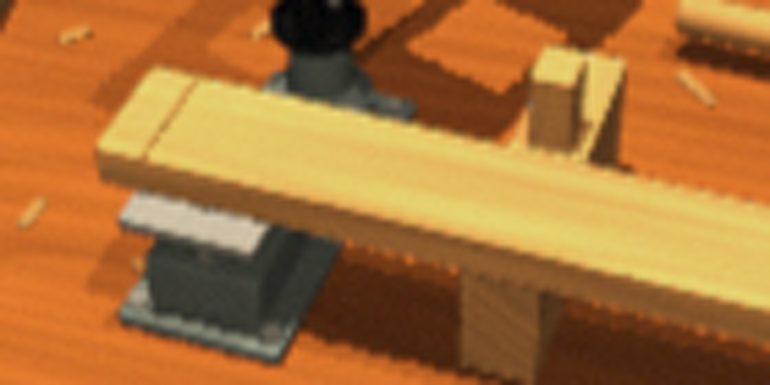

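Platform rose 7.7 mm and sits about 1 mm under the board. Continuing in small turns while watching the board.

```bash
python3 -m jog '[[[0,0,0],[0,0.12,0],1],[[0,0,0],[0,0.12,0],1],[[0,0,0],[0,0.12,0],1],[[0,0,0],[0,0,0],1],[[0,0,0],[0,0,0],1]]'; python3 s.py s3.png; python3 z.py; python3 go.py .489 -.0588 .104 23
```

```text
time_s: 5.18
eef_pos: [0.4863, -0.057, 0.1082]
eef_rot: [0.435, -0.437, 0.558, -0.556]
wrist_force: [0.0, 1.1, -7.6]
opening: 0.175
126 plat [ 0.67506528 -0.064857    0.08246118] 0.08245555741699373
board end top z 0.11878771637635566 326
96 plat [ 0.6774665  -0.06393729  0.09128138] 0.09134410269753743
board end top z 0.1193868947508473 317
plat, board, board end, riser top [(0, np.float64(nan), np.float64(nan)), (4548, np.float64(121.56), np.float64(120.84)), (714, np.float64(122.13), np.float64(121.51)), (239, np.float64(93.39), np.float64(93.17))]
plat, board, board end, riser top [(0, np.float64(nan), np.float64(nan)), (4547, np.float64(121.57), np.float64(120.85)), (715, np.float64(122.33), np.float64(121.65)), (237, np.float64(93.57), np.float64(93.18))]
plat, board, board end, riser top [(0, np.float64(nan), np.float64(nan)), (4548, np.float64(121.59), np.float64(120.82)), (714, np.float64(122.24), np.float64(121.56)), (240, np.float64(93.44), np.float64(93.22))]
shift cm [0.106 0.417 0.304] turn [ 0.004 -2.217 -0.003]
t 5.3833 p [ 0.486 -0.057  0.108] q [-0.358  0.148  1.918 -0.002  1.079  1.458] ang -104.03953447190517 F [ 2.002  0.665 -6.661] M [-0.094 -0.132  0.174] open 14.456295077221439
  return _methods._mean(a, axis=axis, dtype=dtype,
  ret = ret.dtype.type(ret / rcount)
z.py:6: RuntimeWarning: Mean of empty slice.
  q=P[x[1]:x[3],x[0]:x[2],2].ravel(); q=q[(q>.075)&(q<.13)]; r.append((len(q),round(np.median(q)*1e3,2),round(q.mean()*1e3,2)))
```

Both cameras show the board end up by 0.6 mm, so the jack is carrying it. I'll add 0.1 rad for margin, then release and lift.

```bash
python3 -m jog '[[[0,0,0],[0,0.1,0],1],[[0,0,0],[0,0,0],1],[[0,0,0],[0,0,0],4.5],[[0,0,0],[0,0,0],4.5],[[0,0,0],[0,0,0],4.5],[[0,0,0],[0,0,0],4.5],[[0,-2,0],[0,0,0],4.5],[[0,-3,0],[0,0,0],5],[[0,-3,0],[0,0,0],6],[[0,0,0],[0,0,0],6]]'; python3 go.py .5515 .104 .185 -92.6
```

```text
time_s: 6.22
eef_pos: [0.4878, -0.0583, 0.1938]
eef_rot: [-0.41, 0.412, -0.575, 0.575]
wrist_force: [0.9, -0.8, 1.0]
opening: 0.704
shift cm [-17.419   0.832   0.776] turn [ 0.001 -0.284  0.002]
t 6.2167 p [ 0.488 -0.058  0.194] q [-0.359  0.031  1.85  -0.003  1.261  1.542] ang -108.86624310710569 F [ 0.922 -0.829  0.983] M [-0.024 -0.002 -0.014] open 59.82446038293886
```

```bash
python3 -m jog '[[[0,0,0],[0,-0.1,0],6],[[0,0,0],[0,-0.1,0],6],[[0,0,0],[0,-0.084,0],6],[[-3.5,0,1.2],[0,0,0],6],[[-3.5,0,1.2],[0,0,0],6],[[-3.5,0,1.2],[0,0,0],6],[[-3.2,0,1.2],[0,0,0],6],[[-2,0,0.7],[0,0,0],6],[[0,0,0],[0,0,0],6]]'; python3 go.py .5515 .104 .185 -92.6;  python3 z.py 2>/dev/null; python3 - <<'E'
from h import *
c=dict(np.load("t1.npz")); save(c,"t1.png",(180,110,330,225),5)
E
```

```text
time_s: 6.97
eef_pos: [0.5547, 0.0984, 0.1999]
eef_rot: [-0.494, 0.491, -0.501, 0.513]
wrist_force: [-0.1, -0.5, 0.9]
opening: 0.702
shift cm [-0.563  1.476 -0.353] turn [-0.015  0.017  0.008]
t 6.9667 p [0.555 0.098 0.2  ] q [-0.031  0.176  1.679 -0.008  1.272  1.571] ang -91.63909911184683 F [-0.135 -0.547  0.867] M [ 0.039  0.028 -0.038] open 59.66037960452186
plat, board, board end, riser top [(130, np.float64(94.67), np.float64(94.56)), (2021, np.float64(122.24), np.float64(121.61)), (800, np.float64(122.54), np.float64(121.68)), (153, np.float64(93.46), np.float64(93.43))]
plat, board, board end, riser top [(130, np.float64(94.53), np.float64(94.52)), (2025, np.float64(122.22), np.float64(121.59)), (800, np.float64(122.7), np.float64(121.69)), (164, np.float64(93.24), np.float64(93.21))]
plat, board, board end, riser top [(130, np.float64(94.53), np.float64(94.51)), (2038, np.float64(122.32), np.float64(121.65)), (801, np.float64(122.66), np.float64(121.71)), (178, np.float64(93.46), np.float64(93.5))]
```

View pics/t1.png

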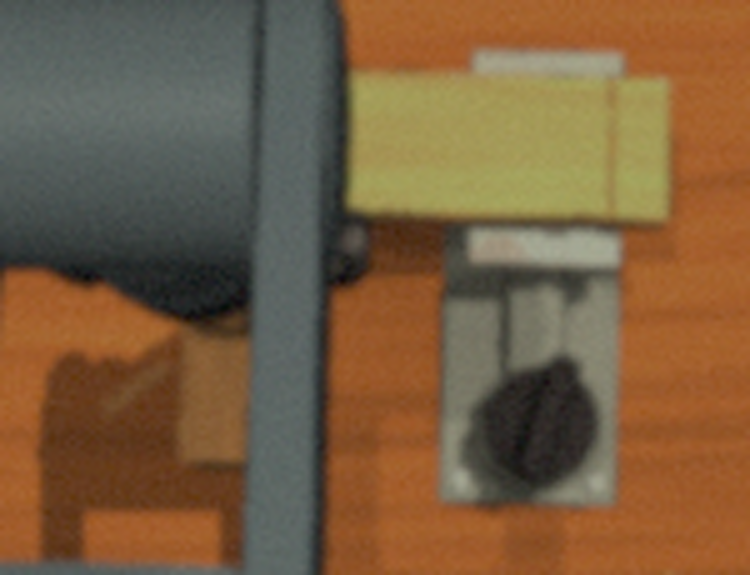

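The platform strip at (545,248) meets the board and the bar has turned as planned. The arm hides the riser grip, so I'll go down to it step by step.

```bash
python3 -m jog '[[[-0.55,1,-0.3],[-0.015,0.017,0.008],6],[[0,2.5,0],[0,0,0],6],[[0,0,0],[0,0,0],6]]'; python3 go.py .5515 .104 .109 -92.6
```

```text
time_s: 7.37
eef_pos: [0.5503, 0.0974, 0.1637]
eef_rot: [0.486, -0.487, 0.514, -0.513]
wrist_force: [-0.8, -0.3, -1.4]
opening: 0.704
shift cm [-0.668  5.469  0.097] turn [ 0.001 -0.009  0.001]
t 7.3667 p [0.55  0.097 0.164] q [-0.037  0.216  1.709 -0.001  1.218  1.589] ang -93.13557463720846 F [-0.782 -0.289 -1.362] M [-0.014  0.037  0.026] open 59.82967826212223
```

```bash
python3 -m jog '[[[-0.67,0,0.1],[0,-0.009,0],6],[[0,2,0],[0,0,0],6],[[-0.1,2,0],[0,0,0],6],[[0,1.4,0],[0,0,0],6],[[0,0,0],[0,0,0],6]]'; python3 go.py .5515 .104 .109 -92.6; python3 - <<'E'
from h import *
c=imaging.camera("scene"); save(c,"s4.png",(200,120,340,240),5)
E
```

```text
time_s: 7.78
eef_pos: [0.5528, 0.1029, 0.111]
eef_rot: [-0.487, 0.487, -0.513, 0.513]
wrist_force: [-0.5, 0.1, 0.1]
opening: 0.701
shift cm [-0.101  0.198 -0.134] turn [-0.    -0.006 -0.   ]
t 7.7833 p [0.553 0.103 0.111] q [-0.027  0.291  1.736  0.     1.115  1.596] ang -92.96808747020454 F [-0.527  0.1    0.064] M [0.031 0.073 0.007] open 59.596317349522096
```

View pics/s4.png

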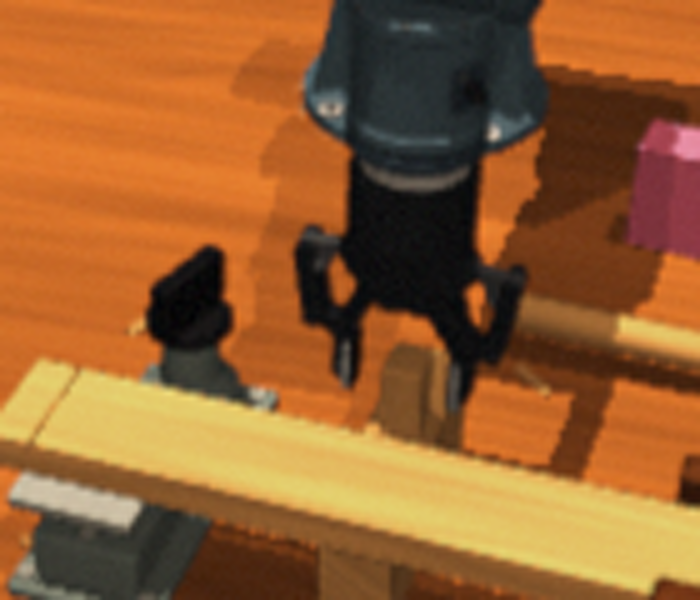

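The fingers straddle the riser's grip, at (410,390) in the crop. Closing.

```bash
python3 -m jog '[[[0,0,0],[0,0,0],4],[[0,0,0],[0,0,0],3],[[0,0,0],[0,0,0],2],[[0,0,0],[0,0,0],2],[[0,0,0],[0,0,0],2],[[0,0,0],[0,0,0],2]]'; python3 go.py .4715 .1075 .111 -92.6; python3 -m jog '[[[0,0,-0.7],[0,0,0],2],[[0,0,-1],[0,0,0],2],[[0,0,-1],[0,0,0],2]]'; python3 go.py .4715 .1075 .111 -92.6
```

```text
time_s: 8.33
eef_pos: [0.5552, 0.1028, 0.1161]
eef_rot: [-0.488, 0.485, -0.512, 0.514]
wrist_force: [0.4, -0.0, -3.6]
opening: 0.296
shift cm [-0.024  0.463 -8.386] turn [-0.005 -0.007 -0.001]
t 8.3333 p [0.555 0.103 0.116] q [-0.027  0.285  1.732  0.001  1.12   1.596] ang -93.01754301108076 F [ 0.403 -0.049 -3.641] M [-0.019  0.066 -0.014] open 25.186384355767355
time_s: 8.58
eef_pos: [0.5278, 0.104, 0.116]
eef_rot: [-0.488, 0.485, -0.512, 0.515]
wrist_force: [2.2, 0.7, 2.5]
opening: 0.291
shift cm [-0.054  0.461 -5.646] turn [-0.006 -0.008 -0.   ]
t 8.5833 p [0.528 0.104 0.116] q [-0.026  0.23   1.801  0.     1.104  1.597] ang -93.04009196970472 F [2.216 0.706 2.47 ] M [-0.083 -0.637  0.084] open 24.696702421570137
```

```bash
python3 -m jog '[[[0,0,-1],[0,0,0],2],[[0,0,-1.2],[0,0,0],2],[[0,0,-1.2],[0,0,0],2],[[0,0,-1.2],[0,0,0],2],[[0,0,-1],[0,0,0],2],[[0,0,-0.3],[0,0,0],2],[[0,0,0],[0,0,0],2]]'; python3 s.py s5.png; python3 go.py .4715 .1075 .111 -92.6
```

```text
time_s: 9.17
eef_pos: [0.4587, 0.108, 0.1164]
eef_rot: [-0.488, 0.486, -0.512, 0.514]
wrist_force: [1.2, -1.0, -4.3]
opening: 0.291
126 plat [ 0.67506528 -0.064857    0.08246118] 0.08245555741699373
board end top z 0.11878771637635566 326
101 plat [ 0.67697245 -0.06366053  0.09181527] 0.09191943077729361
board end top z 0.11992656532271963 321
shift cm [-0.011  0.541  1.243] turn [-0.005 -0.006 -0.   ]
t 9.2167 p [0.459 0.108 0.116] q [-0.021  0.089  1.964  0.     1.083  1.601] ang -92.95583561029802 F [-0.592  0.599 -3.607] M [0.025 0.06  0.008] open 25.094221589838444
```

View pics/s5.png

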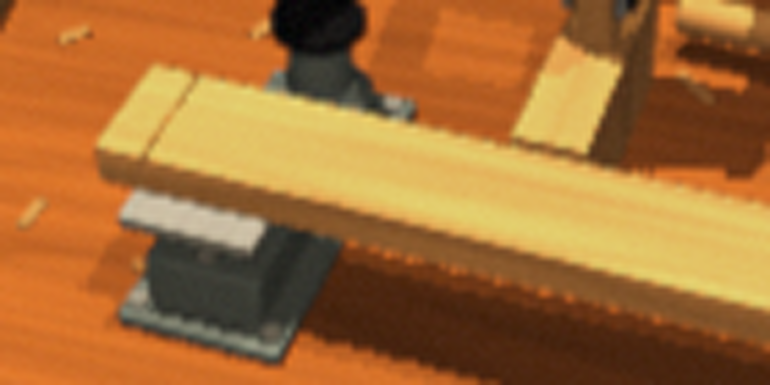

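The riser is clear of the board, and the board end stays at +1.1 mm. Lifting over knob height.

```bash
python3 -m jog '[[[0,-1,0],[0,0,0],2],[[0,-2,0],[0,0,0],2],[[0,-2.5,0],[0,0,0],2],[[0,-2.5,0],[0,0,0],2],[[0,-2.5,0],[0,0,0],2],[[0,-2.5,0],[0,0,0],2],[[0,-2.5,0],[0,0,0],2],[[0,-2,0],[0,0,0],2],[[0,-1,0],[0,0,0],2],[[0,0,0],[0,0,0],2]]'; python3 go.py .485 -.395 .29 -82
```

```text
time_s: 10.05
eef_pos: [0.4586, 0.1074, 0.3144]
eef_rot: [-0.487, 0.486, -0.513, 0.513]
wrist_force: [0.8, 0.4, -3.6]
opening: 0.288
shift cm [50.03   2.44   5.283] turn [-0.001 -0.192  0.   ]
t 10.05 p [0.459 0.107 0.314] q [-0.023 -0.121  1.75   0.     1.512  1.601] ang -93.02750101642253 F [ 0.755  0.399 -3.603] M [ 0.006 -0.02  -0.042] open 24.471833622910847
```

```bash
python3 -m jog '[[[1.5,0,0],[0,0,0],2],[[2.5,0,0.3],[0,0,0],2],[[3,0,0.4],[0,0,0],2],[[3,0,0.4],[0,0,0],2],[[3,0,0.4],[0,0,0],2],[[3,0,0.4],[0,0,0],2],[[3,0,0.4],[0,0,0],2],[[3,0,0.4],[0,0,0],2],[[3,0,0.4],[0,0,0],2],[[3,0,0.4],[0,0,0],2],[[3,0,0.4],[0,0,0],2],[[3,0,0.4],[0,0,0],2]]'; python3 -m jog '[[[3,0,0.3],[0,0,0],2],[[3,0,0.3],[0,0,0],2],[[2.5,0,0.2],[0,0,0],2],[[1.5,0,0],[0,0,0],2],[[0,0,0],[0,-0.06,0],2],[[0,0,0],[0,-0.06,0],2],[[0,0,0],[0,-0.06,0],2],[[0,0,0],[0,0,0],2]]'; python3 go.py .485 -.395 .2 -82
```

```text
time_s: 11.05
eef_pos: [0.4805, -0.2416, 0.2977]
eef_rot: [0.488, -0.49, 0.518, -0.503]
wrist_force: [0.5, 0.9, -4.0]
opening: 0.292
time_s: 11.72
eef_pos: [0.4787, -0.3519, 0.2803]
eef_rot: [0.533, -0.532, 0.48, -0.45]
wrist_force: [0.0, 0.5, -3.9]
opening: 0.294
shift cm [4.615 7.878 0.262] turn [ 0.027 -0.004 -0.032]
t 11.7167 p [ 0.479 -0.352  0.28 ] q [-0.831  0.217  1.466 -0.004  1.501  0.604] ang -82.25417675565221 F [ 0.043  0.498 -3.931] M [-0.032  0.028 -0.038] open 24.947521824331933
```

```bash
python3 -m jog '[[[2.3,0,0.2],[0.027,-0.004,-0.032],2],[[2.3,0,0.1],[0,0,0],2],[[0,1,0],[0,0,0],2],[[0,2,0],[0,0,0],2],[[0,2,0],[0,0,0],2],[[0,2,0],[0,0,0],2],[[0,1,0],[0,0,0],2],[[0,0,0],[0,0,0],2]]'; python3 go.py .485 -.395 .135 -82
```

```text
time_s: 12.38
eef_pos: [0.4875, -0.3926, 0.1901]
eef_rot: [0.532, -0.53, 0.47, -0.464]
wrist_force: [0.1, 0.0, -4.5]
opening: 0.293
shift cm [ 0.251  5.509 -0.261] turn [ 0.003 -0.01  -0.008]
t 12.3833 p [ 0.488 -0.393  0.19 ] q [-0.868  0.334  1.504  0.001  1.312  0.573] ang -82.5874597987869 F [ 0.065  0.03  -4.517] M [ 0.008  0.062 -0.008] open 24.87720088721109
```

```bash
python3 - <<'E'
from h import *
c=imaging.camera("scene"); save(c,"s6.png",(90,80,230,225),4)
E
python3 -m jog '[[[0.2,0.8,-0.2],[0.003,-0.01,-0.008],2],[[0,1.2,0],[0,0,0],2],[[0,1.2,0],[0,0,0],2],[[0,0.8,0],[0,0,0],2],[[0,0.4,0],[0,0,0],2],[[0,0.3,0],[0,0,0],2],[[0,0,0],[0,0,0],2]]'; python3 go.py .485 -.395 .124 -82
```

```text
time_s: 13.02
eef_pos: [0.4875, -0.3961, 0.1431]
eef_rot: [-0.533, 0.534, -0.461, 0.466]
wrist_force: [0.0, -0.2, -5.2]
opening: 0.293
shift cm [-0.155  1.907 -0.239] turn [-0.003  0.     0.006]
t 13.0167 p [ 0.488 -0.396  0.143] q [-0.871  0.378  1.546 -0.     1.21   0.56 ] ang -81.97603594432692 F [ 0.023 -0.187 -5.247] M [0.016 0.096 0.007] open 24.940490316625453
```

View pics/s6.png

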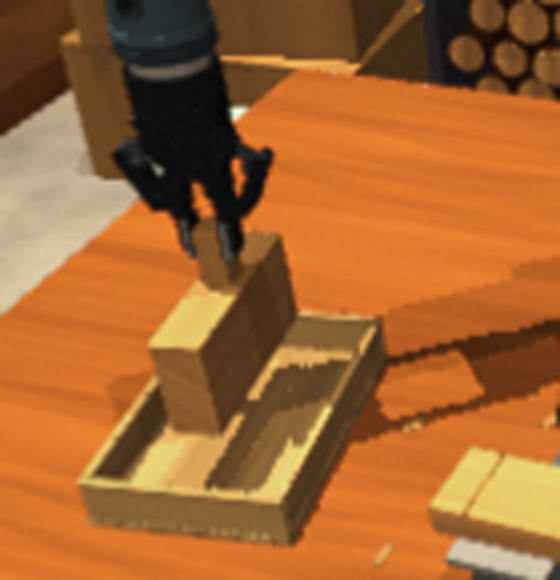

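The block hangs upright and lined up inside the tray, at (210,330) in the crop. Lowering gently.

```bash
python3 -m jog '[[[0,0.5,0],[0,0,0],2],[[0,0.4,0],[0,0,0],2],[[0,0.3,0],[0,0,0],2],[[0,0.3,0],[0,0,0],2],[[0,0,0],[0,0,0],2]]'; python3 go.py .485 -.395 .124 -82;python3 -m jog '[[[0,0.2,0],[0,0,0],2],[[0,0.15,0],[0,0,0],2],[[0,0,0],[0,0,0],2]]'; python3 go.py .485 -.395 .124 -82
```

```text
time_s: 13.43
eef_pos: [0.4882, -0.397, 0.1277]
eef_rot: [-0.533, 0.534, -0.461, 0.467]
wrist_force: [-0.7, -0.2, -4.3]
opening: 0.294
shift cm [-0.244  0.37  -0.294] turn [-0.005  0.     0.008]
t 13.4333 p [ 0.488 -0.397  0.128] q [-0.871  0.397  1.555 -0.     1.18   0.56 ] ang -81.9834210535993 F [-0.741 -0.229 -4.321] M [ 0.012  0.046 -0.016] open 24.968439400341694
time_s: 13.68
eef_pos: [0.4884, -0.3972, 0.1242]
eef_rot: [-0.533, 0.534, -0.46, 0.467]
wrist_force: [-0.5, -0.1, -4.5]
opening: 0.295
shift cm [-0.266  0.017 -0.309] turn [-0.005  0.     0.008]
t 13.6833 p [ 0.488 -0.397  0.124] q [-0.871  0.402  1.557 -0.     1.174  0.56 ] ang -81.98247786111311 F [-0.494 -0.054 -4.474] M [ 0.018  0.065 -0.063] open 25.071901114895585
```

```bash
python3 -m jog '[[[0,0.1,0],[0,0,0],2],[[0,0.1,0],[0,0,0],2],[[0,0,0],[0,0,0],2]]'; python3 go.py;python3 -m jog '[[[0,0.1,0],[0,0,0],2],[[0,0.1,0],[0,0,0],2],[[0,0,0],[0,0,0],2]]'; python3 go.py
```

```text
time_s: 13.93
eef_pos: [0.4888, -0.3977, 0.1241]
eef_rot: [-0.533, 0.534, -0.46, 0.468]
wrist_force: [0.1, 0.6, -3.9]
opening: 0.291
t 13.9333 p [ 0.489 -0.398  0.124] q [-0.871  0.402  1.556 -0.     1.172  0.56 ] ang -81.98021922554967 F [ 0.1    0.563 -3.943] M [ 0.047  0.018 -0.046] open 24.69484745635643
time_s: 14.18
eef_pos: [0.4891, -0.3983, 0.124]
eef_rot: [-0.533, 0.535, -0.459, 0.468]
wrist_force: [-0.0, -1.1, -3.7]
opening: 0.291
t 14.1833 p [ 0.489 -0.398  0.124] q [-0.871  0.403  1.556 -0.001  1.17   0.56 ] ang -81.9750205621209 F [-0.031 -1.111 -3.702] M [-0.079  0.015  0.011] open 24.755809795371068
```

```bash
python3 -m jog '[[[0,0.25,0],[0,0,0],2],[[0,0.1,0],[0,0,0],2]]'; python3 go.py
```

```text
time_s: 14.35
eef_pos: [0.4895, -0.3991, 0.1239]
eef_rot: [-0.533, 0.535, -0.459, 0.469]
wrist_force: [-0.1, 1.1, -0.9]
opening: 0.29
t 14.35 p [ 0.49  -0.399  0.124] q [-0.871  0.403  1.555 -0.001  1.169  0.56 ] ang -81.97111840184316 F [-0.093  1.112 -0.872] M [0.497 0.263 0.049] open 24.671863626973558
```

Seated: z no longer falls and the weight has gone off the wrist. Release and retreat up.

```bash
python3 -m jog '[[[0,0,0],[0,0,0],3.5],[[0,0,0],[0,0,0],4.5],[[0,0,0],[0,0,0],5.5],[[0,0,0],[0,0,0],6],[[0,0,0],[0,0,0],6],[[0,-2,0],[0,0,0],6],[[0,-3,0],[0,0,0],6],[[0,-3,0],[0,0,0],6],[[0,-3,0],[0,0,0],6],[[0,0,0],[0,0,0],6],[[0,0,0],[0,0,0],6]]'; python3 -m jog '[[[0,-2,-3],[0,0,0],6],[[0,-2,-3],[0,0,0],6],[[0,0,-3],[0,0,0],6],[[0,0,-3],[0,0,0],6],[[0,0,-3],[0,0,0],6],[[0,0,0],[0,0,0],6],[[0,0,0],[0,0,0],6]]'; python3 go.py; python3 s.py s7.png; python3 - <<'E'
from h import *
np.set_printoptions(precision=4,suppress=True)
c=imaging.camera("top"); save(c,"t2.png"); P=cloud(c); b=(355,130,455,250); q=P[b[1]:b[3],b[0]:b[2]].reshape(-1,3)
for lo,hi in((.143,.165),(.092,.11)):
    s=q[(q[:,2]>lo)&(q[:,2]<hi)]; print(len(s),np.median(s[:,2]),cv2.minAreaRect((s[:,:2]*1000).astype(np.float32)))
E
```

```text
time_s: 15.27
eef_pos: [0.4887, -0.3979, 0.2358]
eef_rot: [-0.533, 0.535, -0.459, 0.469]
wrist_force: [0.2, 0.2, -0.5]
opening: 0.7
time_s: 15.85
eef_pos: [0.3345, -0.4179, 0.271]
eef_rot: [-0.534, 0.535, -0.459, 0.467]
wrist_force: [0.2, 0.5, 0.1]
opening: 0.698
t 15.85 p [ 0.335 -0.418  0.271] q [-1.119  0.052  1.669  0.002  1.411  0.308] ang -81.80141681476852 F [0.171 0.508 0.101] M [-0.001  0.028  0.03 ] open 59.319888160276136
126 plat [ 0.67506528 -0.064857    0.08246118] 0.08245555741699373
board end top z 0.11878771637635566 326
99 plat [ 0.67831526 -0.06475178  0.09184832] 0.09188829771296637
board end top z 0.12010411844727013 320
136 0.15382318069286038 ((486.40081787109375, -399.79376220703125), (29.80731773376465, 26.24872589111328), 7.5795135498046875)
1100 0.10206075480413329 ((497.93536376953125, -398.63525390625), (186.37351989746094, 47.790672302246094), 7.91571569442749)
```

View pics/t2.png

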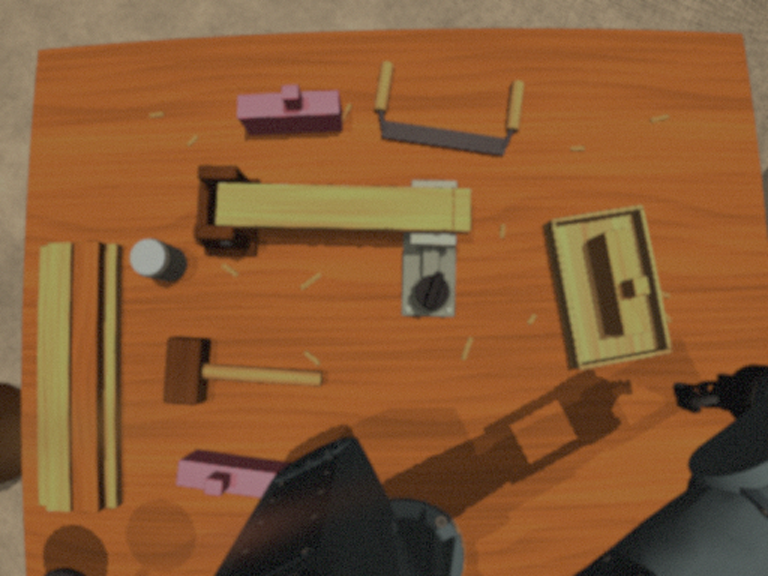

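The riser stands level in the tray, its top at 102 mm as expected, 3 mm along and 6 mm across from the tray's centre. The board end is up 1.3 mm, the bystanders have not moved and the robot is clear.

```bash
python3 -c "
from bench import ctrl
print(ctrl.hand_in())"
```

```text
the job is handed in; nothing more can be done
None
```

The job is handed in, at about 16 s of the 69 s allowed. `hand_in` reported no verdict.

I turned the jack knob about 2.3 rad clockwise, until both cameras showed the board just lifting. I then drew the riser about 96 mm out towards the robot, lifted it over the knob and set it down in the tray.

Last checks:
- **Board:** it rests on the jack's platform, with its free end about 1.1–1.3 mm above the start (limit 8 mm).
- **Riser:** it stands level on the tray floor, about 3 mm along and 6 mm across from the tray's centre, and turned the same way as the tray to within 0.5°.
- **Surroundings:** the mallet, drawknife and tin look unmoved in the top picture, and the gripper touches nothing.

No check failed or disagreed. The contact force between platform and board and the impact force in the tray could not be measured directly. I judged the first from the board's lift and its staying up with the riser out, the second from slow lowering with low wrist forces.

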